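Load the spice mill and hold its lid at pulse

TASK

Sort the two loose spice pods by colour: the green one goes down into the well of the green spice mill, the orange one into the orange pot. Then fit the lid fully home in the mill with its two lugs through the gaps, twist it clockwise (seen from above) to the yellow pulse mark, halfway to the red lock mark, never so far that it clicks into lock, and finish while still holding it there: the lid springs back if you let go. Leave the tubs, saucepan, tumbler and rolling pin where they are.

Things in the scene. Friction and masses are not known exactly. Their poses are not given: they have to be found in the camera images.
- mill: green spice mill, fixed to the counter, round, 96 mm across at the top, 116 mm at the foot, rim 100 mm above the counter; origin at the centre of its underside, z up. Painted marks on the rim at both sides: white at the gaps (on the mill's +x and -x axis), yellow (pulse) 0.7 rad clockwise of white seen from above, red (lock) 1.4 rad clockwise of white
- mill_mouth (a point): centre of the mill's mouth, on its axis, level with the rim (100 mm above the counter). The mouth is a round opening 60 mm wide in a 6 mm thick steel lip, with two gaps, 18 mm wide, facing each other along the mill's +x and -x, reaching out to 38 mm from the axis
- mill_well (a point): centre of the floor of the pod well, on the mill's axis, 50 mm above the counter. The well is round, 36 mm across, 34 mm deep; its mouth lies in a flat shelf 16 mm below the rim. It takes one standing pod, whose top is then flush with the shelf. A pod let go with its foot just inside the well drops home by itself, so the fingers can stay above the rim
- mill_collar (a joint): black driver collar under the lip, turned by the lid's lugs (play 0.08 rad, so it trails the lid by that much). 0 = start, slots under the gaps; grows clockwise seen from above; 0.7 = pulse (yellow marks); clicks into lock at 1.1; end stop 1.4 (red). A spring turns it back to 0: 0.05 N m at 0, 0.19 N m at 0.7. It sits at 0 until turned
- lid: bayonet lid of the mill, about 90 g, loose on the counter, right way up; origin at the centre of its underside, z up. Black plug 56 mm across, tapered at its foot, z 0 to 14 mm; grey flange 76 mm across, z 14 to 22 mm. Fully home the flange rests on the rim and the origin is 86 mm above the counter. It fits either way round (half a turn)
- lid_lugs (a point): on the lid's axis, 3 mm above its underside, mid-height of the steel lug bar: 70 mm long along the lid's x, 12 mm wide (y), z 0 to 6 mm (lower half narrowed to 67 by 10 mm), its ends sticking out of the plug as two lugs. They enter the gaps and, once home, pass under the lip when twisted, with 2 mm of lift left
- lid_grip (a point): on the lid's axis, 44 mm above its underside, in the black grip bar to pinch: 50 mm long along the lid's x (in line with the lugs), 14 mm wide (y), z 22 to 50 mm of the lid. White lines on the flange run on from its ends
- pod_green: green spice pod, closed plastic cylinder 28 mm across, 34 mm tall, about 30 g, with a small silver disc on top, standing on the counter; origin at the centre of its underside
- pod_green_center (a point): centre of the green pod, 17 mm above its underside; 67 mm above the counter when home in the mill's well
- pod_orange: orange spice pod, like the green one but orange; the two may stand in each other's place
- pod_orange_center (a point): centre of the orange pod, 17 mm above its underside
- pot: open round orange pot, loose on the counter, 90 mm across, 45 mm tall, wall 4 mm, inner floor 5 mm above its underside; origin at the centre of its underside
- tub_yellow: yellow closed spice tub with a white cap, 55 mm across, 69 mm tall, one of four standing 55 mm from the centre of a fixed white turntable, 200 mm across and 20 mm high; origin at the centre of its underside; a bystander
- tub_red: red closed spice tub with a white cap, 55 mm across, 69 mm tall, one of four standing 55 mm from the centre of a fixed white turntable, 200 mm across and 20 mm high; origin at the centre of its underside; a bystander
- tub_green: green closed spice tub with a white cap, 55 mm across, 69 mm tall, one of four standing 55 mm from the centre of a fixed white turntable, 200 mm across and 20 mm high; origin at the centre of its underside; a bystander
- tub_orange: orange closed spice tub with a white cap, 55 mm across, 69 mm tall, one of four standing 55 mm from the centre of a fixed white turntable, 200 mm across and 20 mm high; origin at the centre of its underside; a bystander
- saucepan: stainless saucepan 160 mm across, 85 mm tall, handle 140 mm long along its -y; origin at the centre of its underside; a bystander
- tumbler: glass tumbler 76 mm across at the rim, 110 mm tall; origin at the centre of its underside; a bystander
- rolling_pin: wooden rolling pin 50 mm thick, 370 mm long along its x axis, lying on the counter; origin under its middle; a bystander

How it is judged:
On the way, in this order (a step that is already met when the one before it is completed fails the run):
1. the green pod is down in the mill's well and the orange pod lies in the orange pot (horizontal distance between pod_green_center and mill_mouth below 0.01 m and z of pod_green_center in the frame of mill between 0.06 and 0.073 m and horizontal distance between pod_orange_center and pot below 0.04 m and height (world z) of pod_orange_center below 0.04 m and angle between pot's own z axis and vertical below 0.15 rad and height (world z) of pot below 0.01 m and linear speed of pod_orange below 0.03 m/s), for 0.2 s.
2. then the lid is fully home in the mill (horizontal distance between lid and mill_mouth below 0.005 m and z of lid in the frame of mill between 0.08 and 0.0905 m and angle between lid's own z axis and vertical below 0.1 rad), for 0.1 s.
At the end, for the whole second after the job is handed in: Green pod in the mill's well (within 10 mm of its axis, at most 6 mm high), orange pod in the upright orange pot, lid home in the mill (within 5 mm of its axis, lifted under 4.5 mm, tilt under 0.1 rad), gripped, and the collar held at 0.52 to 0.88 rad through the last second (all of step 1 and all of step 2 and value of joint mill_collar between 0.52 and 0.88 rad and velocity of joint mill_collar below 0.2 rad/s and contact force between the fingers and lid above 1 N); the arm keeps its last pose, push and grip.
It fails at once if the lid is twisted so far that the collar clicks into lock (1.1 rad) (value of joint mill_collar above 1.1 rad).
It fails at once if a tub, the saucepan, the tumbler or the rolling pin is moved by more than 30 mm (distance of any of tub_yellow, tub_red, tub_green, tub_orange, saucepan, tumbler, rolling_pin from where it was at the start of the episode above 0.03 m).
It also fails if it takes over 62 s, if anything falls off the work surface, if the arm or the gripper's body presses on something with over 40 N, if the wrist force passes 120 N, or if a joint passes its speed limit or range.

ROBOT

A 6-joint arm with a two-finger parallel gripper is mounted at the origin on the work surface. World frame = base frame: x ahead of the robot, y to its left, z up, the work surface at z = 0. Lengths are in m, angles in rad, forces in N, time in s.
With the tool pointing down it reaches from about 0.35 to 0.775 m from the base axis. Payload 5.5 kg.
Tool frame: the origin (TCP) lies midway between the tips of the shut fingers; the grasp point (between the pads) lies 19 mm behind it; z points along the fingers, y is the line along which they close (so a half turn about z gives the same grasp; the last joint's range is limited). The gripper opens to 85 mm and grips with 20 to 120 N. Pads are 22 mm wide; open, the fingers measure 114 mm over their backs; the gripper's body (76 mm by 85 mm) begins 54 mm behind the grasp point. The pads swing forward as they close: fully open they stand 13 mm farther back than shut.
Start: joints at [1.103, 0.313, 0.046, 1.304, 0, 1.431], TCP at [0.185, 0.544, 0.231] pointing down, gripper open.
Joint ranges: [-2.76, 2.76], [-0.86, 1.69], [-1.03, 1.26], [-2.2, 2.34], [-1.47, 1.5], [-3.14, 3.14]. Speed limits (rad/s): [2.57, 2.57, 3.14, 3.14, 3.14, 3.14].

INTERFACE

Orientations are given as a unit quaternion [w, x, y, z].
In Python, from workcell import env gives the robot as it stands. The module is installed in compiled form; this text tells all that it offers.
- The arm moves only by the tool carry_out, never from a script. Its argument "series" is a list of rows, each an object with "delta_rot": the turn, a rotation vector about the world's x, y, z normalised to -1 to 1, where 1 is 0.1 rad, a list of three; "travel": the shift along the world's x, y, z normalised to -1 to 1, where 1 is 0.025 m, a list of three; "fingers": the closure, from -1 (fully open) to 1 (shut). In form: [{"delta_rot": [ax, ay, az], "travel": [tx, ty, tz], "fingers": fingers}, ...]. A call has 1 to 5 rows; each row shifts and turns the commanded pose from where the row before left it; what a row does not reach is not made up. A row lasts 1/8 s, in which the tool goes at most 62.5 mm and 10.7 degrees, less where a joint would pass 70% of its speed; a pose out of reach is approached as far as the arm can. A call with a number of a shift or a turn outside -1 to 1 is refused whole. A call with a gripper value outside its range is refused whole. The fingers move at their own pace and stop on an object; "squeeze" is the grip in N (left out, the last holds). Time passes only in rows, so rows that do not move let the fingers close. It gives the time, the measured TCP pose, the force, the opening and the grip force at its end, in the units of the state.
- env.get_state(): the state, without advancing time (a new reading comes with each control period).
- env.read_camera(name): name is "scene" or "top"; returns a dict with "color" (384x512x3 uint8, red, green, blue), "fx", "fy", "cx", "cy" (pixels), "world_from_camera" (4x4, takes a point from camera to world coordinates). Camera axes: x right, y up, looking along -z (the intrinsics and any distortion apply to the point x, -y, -z); pixel columns grow to the right and rows downward; lengths in m; the calibration is good to about 2 mm. A picture is of the moment at which its call begins. There is no depth.
- env.hand_in(): hands the job in; it is judged then, once.
The state is a dict: "clock": time; "joint_pos": joint angles; "qvel": joint speeds; "tau": joint torques, N m; "tcp_pos": TCP position; "orientation": TCP orientation; "wrist_force": force on the tool from outside, world axes, zero at the start; "ft_torque": the same for the moment, N m; "finger_gap": finger opening in m; "grip_force": force on a finger pad.
Only numpy, scipy, OpenCV 4.12 (cv2) and the standard library are available. Lean on these libraries where they do the work, as an engineer would, in place of code of your own. Each camera call takes 0.05 s, during which the arm holds its last target. There are 200 camera calls.

## Working session

There is one attempt and no reset: what is moved stays moved. The work goes in short steps, Python scripts to look and compute and a tool call to move; the robot and the scene stay as the last step left them, time stands still between calls to the robot, and variables do not carry over. Pictures are saved under pics/ and viewed, at most 10 in all, crops included, and the job is handed in when it is done.

Besides the shell and the picture viewer there is one more tool, called after "Request:" as name(argument=value, ...) on one line, values as JSON. carry_out: Moves the arm, as the interface text tells. Its arguments: {"type":"object","properties":{"series":{"type":"array","items":{"type":"object","properties":{"delta_rot":{"type":"array","items":{"type":"number"}},"travel":{"type":"array","items":{"type":"number"}},"fingers":{"type":"number"}}}},"squeeze":{"type":"number"}},"required":["series"]}

```bash
mkdir -p pics; cat > h.py <<'E'
import numpy as np, cv2
from workcell import env
def cam(n):
    c=env.read_camera(n); np.savez(f'{n}.npz',**c); return c
def ray(c,u,v):
    T=c['world_from_camera']; d=np.array([(u-c['cx'])/c['fx'],-(v-c['cy'])/c['fy'],-1.])
    return T[:3,3],T[:3,:3]@d
def onz(c,u,v,z):
    o,d=ray(c,u,v); return o+d*(z-o[2])/d[2]
def tri(c1,p1,c2,p2):
    A=np.zeros((3,3));b=np.zeros(3);L=[]
    for c,p in((c1,p1),(c2,p2)):
        o,d=ray(c,*p);d=d/np.linalg.norm(d);M=np.eye(3)-np.outer(d,d);A+=M;b+=M@o;L.append((o,M))
    x=np.linalg.solve(A,b); return x,[np.linalg.norm(M@(x-o)) for o,M in L]
def proj(c,p):
    T=c['world_from_camera'];q=T[:3,:3].T@(np.array(p)-T[:3,3]);return c['cx']+c['fx']*q[0]/-q[2],c['cy']-c['fy']*q[1]/-q[2]
def load(n): return dict(np.load(f'{n}.npz'))
def save(c,f,crop=None,s=1):
    im=c['color'][...,::-1]
    if crop: u0,v0,u1,v1=crop; im=im[v0:v1,u0:u1]
    cv2.imwrite('pics/'+f,cv2.resize(im,None,fx=s,fy=s,interpolation=cv2.INTER_CUBIC))
E
python3 - <<'E'
from h import *
for n in('scene','top'):
    c=cam(n); save(c,n+'0.png',s=1.5); print(n,c.keys(),c['fx'],c['world_from_camera'].round(3).tolist())
s=env.get_state(); print({k:np.round(v,3).tolist() for k,v in s.items()})
E
```

```text
scene dict_keys(['color', 'fx', 'fy', 'cx', 'cy', 'world_from_camera']) 440.374247741532 [[0.836, -0.358, 0.415, 1.142], [0.548, 0.558, -0.623, -0.816], [-0.008, 0.748, 0.663, 0.979], [0.0, 0.0, 0.0, 1.0]]
top dict_keys(['color', 'fx', 'fy', 'cx', 'cy', 'world_from_camera']) 378.9670375205043 [[0.013, 0.989, -0.148, 0.379], [-1.0, 0.012, -0.006, -0.001], [-0.004, 0.148, 0.989, 1.376], [0.0, 0.0, 0.0, 1.0]]
{'clock': 0.1, 'joint_pos': [1.103, 0.314, 0.045, 1.304, -0.0, 1.431], 'qvel': [-0.0, -0.001, 0.004, -0.001, 0.0, -0.0], 'tau': [0.003, -48.173, 29.924, 0.013, -0.0, -0.0], 'tcp_pos': [0.185, 0.544, 0.23], 'orientation': [-0.0, 0.163, 0.987, -0.001], 'wrist_force': [0.137, 0.028, 0.553], 'ft_torque': [-0.052, 0.085, -0.009], 'grip_force': 0.0, 'finger_gap': 0.086}
```

View pics/scene0.png

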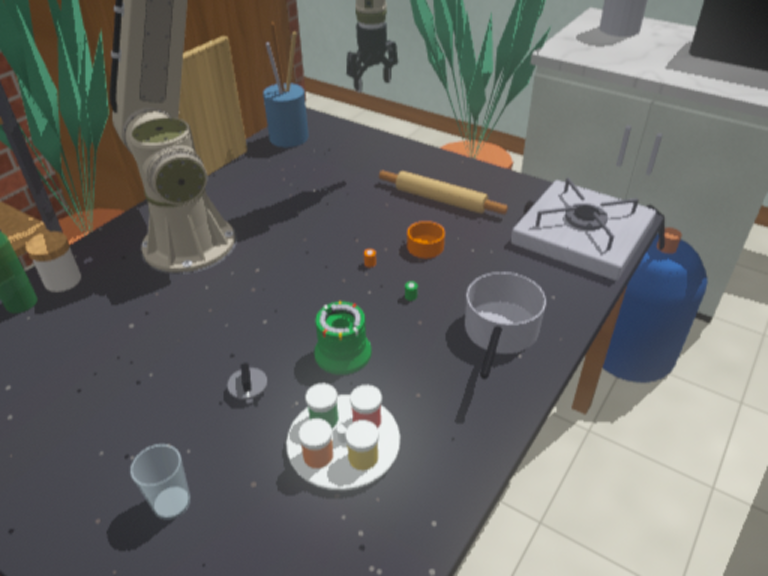

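View pics/top0.png

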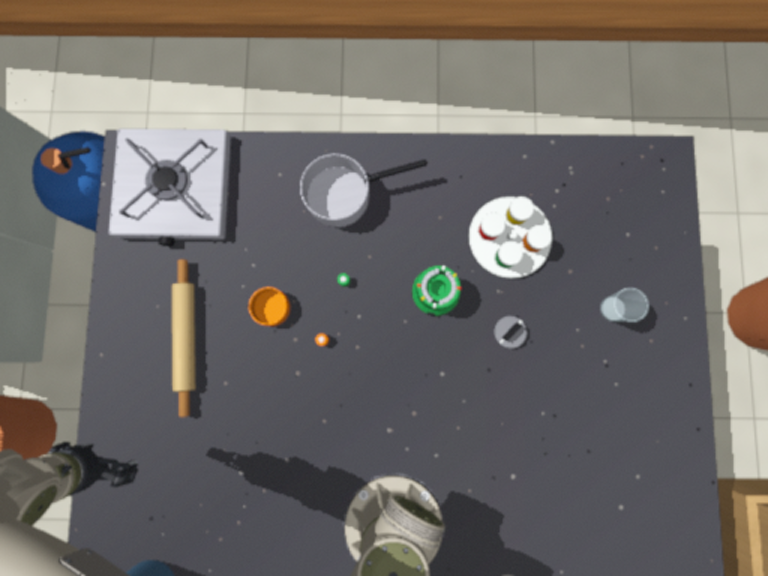

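The top view shows (in original pixels, view/1.5) the green pod at about (229,186), the orange pod (214,226), the pot (179,204), the mill (292,192) and the lid (340,222). In the scene view they are at (274,193), (247,172), (284,159), (228,222) and (164,255). Next I take enlarged crops.

```bash
python3 - <<'E'
from h import *
def tiles(c,L):
    im=c['color'][...,::-1]; o=[]
    for u,v in L:
        t=cv2.resize(im[v:v+52,u:u+52],(260,260),interpolation=cv2.INTER_CUBIC)
        for k in range(0,260,50): cv2.line(t,(k,0),(k,4),(255,255,255),1);cv2.line(t,(0,k),(4,k),(255,255,255),1)
        o.append(t)
    return np.hstack(o)
cv2.imwrite('pics/m1.png',np.vstack([tiles(load('top'),[(195,178),(266,166),(314,196)]),tiles(load('scene'),[(234,155),(202,196),(138,230)])]))
E
```

```text
(no output)
```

View pics/m1.png

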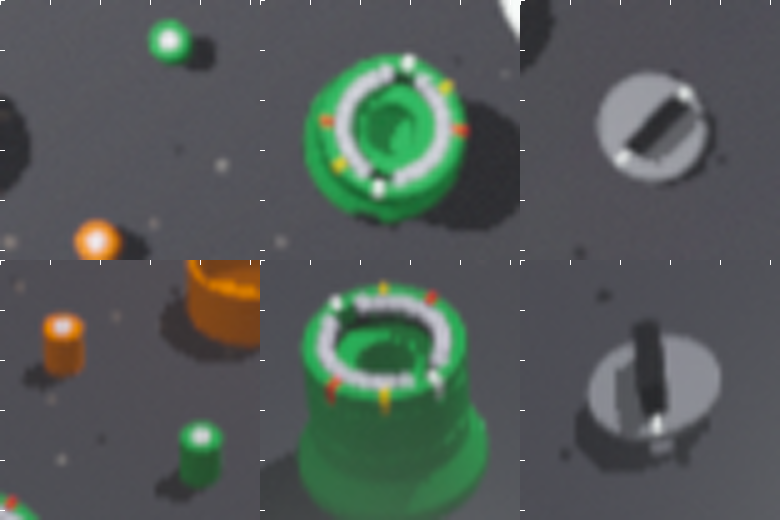

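Pixel readings from the crops (tile coordinates, tile = 5x):
- **Pod discs:** in the top view green (168,41) and orange (96,242); in the scene view green (200,177) and orange (63,66).
- **Mill white marks:** in the top view (148,62) and (118,187); in the scene view (76,42) and (175,118).
- **Lid white lines:** in the top view (164,93) and (102,157).

```bash
python3 - <<'E'
from h import *
t,s=load('top'),load('scene')
f=lambda o,p:(o[0]+(p[0]+.5)/5-.5,o[1]+(p[1]+.5)/5-.5)
def T(n,ot,pt,os,ps):
    x,r=tri(t,f(ot,pt),s,f(os,ps)); print(n,x.round(4),np.round(r,4)); return x
P=((195,178),(234,155));M=((266,166),(202,196));L=((314,196),(138,230))
T('gpod',P[0],(168,41),P[1],(200,177)); T('opod',P[0],(96,242),P[1],(63,66))
# marks: scene camera looks +y,-x
tm=dict(w1=(148,62),w2=(118,187),y1=(186,88),y2=(80,164),r1=(66,121),r2=(200,130))
sm=dict(wa=(76,42),wb=(175,118),ya=(123,28),yb=(124,135),ra=(171,37),rb=(73,122))
A={k:onz(t,*f(M[0],p),.1) for k,p in tm.items()};B={k:onz(s,*f(M[1],p),.1) for k,p in sm.items()}
for k,v in {**A,**B}.items(): print(k,v.round(4))
print('mill',np.mean(list(A.values()),0).round(4),np.mean(list(B.values()),0).round(4))
mt=np.mean([f(M[0],p) for p in tm.values()],0);ms=np.mean([f(M[1],p) for p in sm.values()],0)
print('mill tri',tri(t,mt,s,ms))
a,b=onz(t,*f(L[0],(164,93)),.022),onz(t,*f(L[0],(102,157)),.022);print('lid ends',a,b,(a+b)/2,np.arctan2(*(b-a)[1::-1]))
print('lid front s',onz(s,*f(L[1],(137,164)),.022)); print('lid c',onz(t,*f(L[0],(131,126)),.022),onz(s,*f(L[1],(135,126)),.022)); print(tri(t,f(L[0],(131,126)),s,f(L[1],(135,126))))
print('pot',tri(t,(268.5/1.5,306/1.5),s,(426/1.5,234/1.5)))
print([onz(t,u/1.5,v/1.5,.045)[:2].round(3) for u,v in((249,306),(291,306))])
for p in [(.185,.544,.231)]: print(proj(t,p),proj(s,p))
E
```

```text
gpod [0.5655 0.128  0.0305] [0.0003 0.0003]
opod [0.422  0.1753 0.0323] [0.0009 0.0009]
w1 [ 0.5854 -0.1067  0.1   ]
w2 [ 0.4996 -0.0864  0.1   ]
y1 [ 0.5678 -0.1325  0.1   ]
y2 [ 0.5149 -0.0607  0.1   ]
r1 [ 0.5441 -0.051   0.1   ]
r2 [ 0.5391 -0.1419  0.1   ]
wa [ 0.5001 -0.0858  0.1   ]
wb [ 0.5869 -0.1064  0.1   ]
ya [ 0.5162 -0.0608  0.1   ]
yb [ 0.5706 -0.1332  0.1   ]
ra [ 0.5449 -0.0518  0.1   ]
rb [ 0.5399 -0.1405  0.1   ]
mill [ 0.5418 -0.0966  0.1   ] [ 0.5431 -0.0964  0.1   ]
mill tri (array([ 0.54228012, -0.0962894 ,  0.09860093]), [np.float64(0.0004862592788874311), np.float64(0.00048625927888766563)])
lid ends [ 0.46951984 -0.295574    0.022     ] [ 0.42360686 -0.25071799  0.022     ] [ 0.44656335 -0.27314599  0.022     ] 2.3678385109956825
lid front s [ 0.46909684 -0.29377956  0.022     ]
lid c [ 0.44578107 -0.27165815  0.022     ] [ 0.44889373 -0.27338847  0.022     ]
(array([ 0.4462663 , -0.27193214,  0.01888532]), [np.float64(0.00047864027953708), np.float64(0.00047864027953704706)])
pot (array([0.49896031, 0.30184616, 0.03520479]), [np.float64(0.002168721871832102), np.float64(0.002168721871832013)])
[array([0.496, 0.344]), array([0.497, 0.245])]
(np.float64(76.14167760738312), np.float64(303.4858322022243)) (np.float64(248.16858581435315), np.float64(59.94556624149638))
```

Request:
carry_out(series=[{"travel": [0.63, -0.98, 0], "delta_rot": [0, 0, 0], "fingers": -1}, {"travel": [0.63, -0.98, 0], "delta_rot": [0, 0, 0], "fingers": -1}, {"travel": [0.63, -0.98, 0], "delta_rot": [0, 0, 0], "fingers": -1}, {"travel": [0.63, -0.98, 0], "delta_rot": [0, 0, 0], "fingers": -1}, {"travel": [0.63, -0.98, 0], "delta_rot": [0, 0, 0], "fingers": -1}], squeeze=30)

```text
clock: 0.72
tcp_pos: [0.2641, 0.4209, 0.2309]
orientation: [-0.0, 0.163, 0.987, -0.0]
wrist_force: [-0.1, 0.6, 0.1]
finger_gap: 0.0851
grip_force: 0.0
```

Request:
carry_out(series=[{"travel": [0.63, -0.98, -0.4], "delta_rot": [0, 0, 0], "fingers": -1}, {"travel": [0.63, -0.98, -0.4], "delta_rot": [0, 0, 0], "fingers": -1}, {"travel": [0.63, -0.98, -0.4], "delta_rot": [0, 0, 0], "fingers": -1}, {"travel": [0.63, -0.98, -0.4], "delta_rot": [0, 0, 0], "fingers": -1}, {"travel": [0.63, -0.98, -0.4], "delta_rot": [0, 0, 0], "fingers": -1}])

```text
clock: 1.35
tcp_pos: [0.3428, 0.2984, 0.1807]
orientation: [-0.0, 0.163, 0.987, -0.0]
wrist_force: [0.3, -0.2, -0.3]
finger_gap: 0.0854
grip_force: 0.0
```

Request:
carry_out(series=[{"travel": [0.63, -0.98, -0.6], "delta_rot": [0, 0, 0], "fingers": -1}, {"travel": [0.63, -0.98, -0.6], "delta_rot": [0, 0, 0], "fingers": -1}, {"travel": [0.63, -0.98, -0.6], "delta_rot": [0, 0, 0], "fingers": -1}, {"travel": [0.63, -0.98, -0.6], "delta_rot": [0, 0, 0], "fingers": -1}, {"travel": [0.63, -0.98, -0.6], "delta_rot": [0, 0, 0], "fingers": -1}])

```text
clock: 1.98
tcp_pos: [0.4216, 0.176, 0.1056]
orientation: [-0.0, 0.163, 0.987, -0.0]
wrist_force: [0.4, 0.7, 0.3]
finger_gap: 0.0854
grip_force: 0.0
```

Request:
carry_out(series=[{"travel": [0, 0, -0.9], "delta_rot": [0, 0, 0], "fingers": -1}, {"travel": [0, 0, -0.9], "delta_rot": [0, 0, 0], "fingers": -1}, {"travel": [0, 0, -0.9], "delta_rot": [0, 0, 0], "fingers": -1}, {"travel": [0, 0, -0.9], "delta_rot": [0, 0, 0], "fingers": -1}, {"travel": [0, 0, 0], "delta_rot": [0, 0, 0], "fingers": 1}])

```text
clock: 2.6
tcp_pos: [0.4194, 0.1764, 0.0147]
orientation: [-0.002, 0.163, 0.987, -0.001]
wrist_force: [-0.1, -0.4, -0.0]
finger_gap: 0.0697
grip_force: 0.0
```

Request:
carry_out(series=[{"travel": [0, 0, 0], "delta_rot": [0, 0, 0], "fingers": 1}, {"travel": [0, 0, 0], "delta_rot": [0, 0, 0], "fingers": 1}, {"travel": [0, 0, 0], "delta_rot": [0, 0, 0], "fingers": 1}, {"travel": [0, 0, 0], "delta_rot": [0, 0, 0], "fingers": 1}])

```text
clock: 3.1
tcp_pos: [0.4223, 0.1771, 0.0174]
orientation: [0.001, 0.163, 0.987, 0.0]
wrist_force: [-0.4, -0.2, 5.7]
finger_gap: 0.0269
grip_force: 29.4
```

Request:
carry_out(series=[{"travel": [0, 0, 0.9], "delta_rot": [0, 0, 0], "fingers": 1}, {"travel": [0, 0, 1], "delta_rot": [0, 0, 0], "fingers": 1}, {"travel": [0.6, 0.95, 0.9], "delta_rot": [0, 0, 0], "fingers": 1}, {"travel": [0.6, 0.95, 0], "delta_rot": [0, 0, 0], "fingers": 1}, {"travel": [0.6, 0.95, 0], "delta_rot": [0, 0, 0], "fingers": 1}])

```text
clock: 3.72
tcp_pos: [0.4673, 0.249, 0.0872]
orientation: [0.001, 0.163, 0.987, 0.0]
wrist_force: [0.3, -0.2, -0.3]
finger_gap: 0.0268
grip_force: 29.7
```

Request:
carry_out(series=[{"travel": [0.6, 0.95, 0], "delta_rot": [0, 0, 0], "fingers": 1}, {"travel": [0.6, 0.95, 0], "delta_rot": [0, 0, 0], "fingers": 1}, {"travel": [0, 0.25, -0.6], "delta_rot": [0, 0, 0], "fingers": 1}, {"travel": [0, 0, -0.6], "delta_rot": [0, 0, 0], "fingers": 1}, {"travel": [0, 0, -0.6], "delta_rot": [0, 0, 0], "fingers": 1}])

```text
clock: 4.35
tcp_pos: [0.495, 0.3009, 0.0397]
orientation: [-0.001, 0.163, 0.987, -0.001]
wrist_force: [0.5, 0.2, -0.3]
finger_gap: 0.0265
grip_force: 29.7
```

Request:
carry_out(series=[{"travel": [0, 0, 0], "delta_rot": [0, 0, 0], "fingers": 0.05}, {"travel": [0, 0, 0], "delta_rot": [0, 0, 0], "fingers": 0.05}, {"travel": [0, 0, 0], "delta_rot": [0, 0, 0], "fingers": 0.05}, {"travel": [0, 0, 0.8], "delta_rot": [0, 0, 0], "fingers": 0.05}, {"travel": [0, 0, 0.8], "delta_rot": [0, 0, 0], "fingers": 0.05}])

```text
clock: 4.97
tcp_pos: [0.4966, 0.3019, 0.0822]
orientation: [0.0, 0.163, 0.987, 0.0]
wrist_force: [0.5, 1.4, -1.1]
finger_gap: 0.0407
grip_force: 0.0
```

Request:
carry_out(series=[{"travel": [0.4, -1, 0.6], "delta_rot": [0, 0, 0], "fingers": -1}, {"travel": [0.4, -1, 0], "delta_rot": [0, 0, 0], "fingers": -1}, {"travel": [0.4, -1, 0], "delta_rot": [0, 0, 0], "fingers": -1}, {"travel": [0.4, -1, 0], "delta_rot": [0, 0, 0], "fingers": -1}, {"travel": [0.4, -1, 0], "delta_rot": [0, 0, 0], "fingers": -1}])

```text
clock: 5.6
tcp_pos: [0.5471, 0.1761, 0.0971]
orientation: [0.001, 0.163, 0.987, 0.0]
wrist_force: [-0.0, -0.2, 0.1]
finger_gap: 0.0857
grip_force: 0.0
```

```bash
python3 - <<'E'
from h import *
c=cam('scene'); im=c['color'][...,::-1]
a=cv2.resize(im[130:200,240:320],(480,420),interpolation=cv2.INTER_CUBIC); cv2.imwrite('pics/p1.png',a)
print(env.get_state()['tcp_pos'])
E
```

```text
[0.5485638  0.17340332 0.09712906]
```

View pics/p1.png

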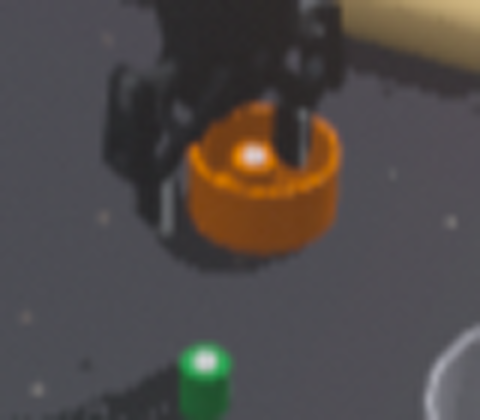

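The orange pod stands upright in the pot (its disc is at (255,155) in the crop). Next is the green pod.

Request:
carry_out(series=[{"travel": [0.34, -0.9, 0], "delta_rot": [0, 0, 0], "fingers": -1}, {"travel": [0.34, -0.9, -0.4], "delta_rot": [0, 0, 0], "fingers": -1}, {"travel": [0, 0, -0.9], "delta_rot": [0, 0, 0], "fingers": -1}, {"travel": [0, 0, -1], "delta_rot": [0, 0, 0], "fingers": -1}, {"travel": [0, 0, -0.95], "delta_rot": [0, 0, 0], "fingers": -1}])

```text
clock: 6.28
tcp_pos: [0.5639, 0.132, 0.015]
orientation: [0.001, 0.163, 0.987, 0.0]
wrist_force: [-0.4, -0.0, 0.2]
finger_gap: 0.0854
grip_force: 0.0
```

Request:
carry_out(series=[{"travel": [0, 0, 0], "delta_rot": [0, 0, 0], "fingers": 1}, {"travel": [0, 0, 0], "delta_rot": [0, 0, 0], "fingers": 1}, {"travel": [0, 0, 0], "delta_rot": [0, 0, 0], "fingers": 1}, {"travel": [0, 0, 0], "delta_rot": [0, 0, 0], "fingers": 1}, {"travel": [0, 0, 0], "delta_rot": [0, 0, 0], "fingers": 1}])

```text
clock: 6.9
tcp_pos: [0.5645, 0.1321, 0.0166]
orientation: [0.001, 0.163, 0.987, 0.0]
wrist_force: [-1.1, 0.0, 6.7]
finger_gap: 0.027
grip_force: 29.4
```

Request:
carry_out(series=[{"travel": [0, 0, 1], "delta_rot": [0, 0, 0], "fingers": 1}, {"travel": [0, 0, 1], "delta_rot": [0, 0, 0], "fingers": 1}, {"travel": [-0.1, -1, 1], "delta_rot": [0, 0, 0], "fingers": 1}, {"travel": [-0.1, -1, 1], "delta_rot": [0, 0, 0], "fingers": 1}, {"travel": [-0.1, -1, 1], "delta_rot": [0, 0, 0], "fingers": 1}])

```text
clock: 7.52
tcp_pos: [0.5558, 0.0563, 0.1412]
orientation: [0.0, 0.163, 0.987, 0.0]
wrist_force: [0.7, -0.4, 0.1]
finger_gap: 0.0264
grip_force: 29.6
```

Request:
carry_out(series=[{"travel": [-0.1, -1, 0], "delta_rot": [0, 0, 0], "fingers": 1}, {"travel": [-0.1, -1, 0], "delta_rot": [0, 0, 0], "fingers": 1}, {"travel": [-0.1, -1, 0], "delta_rot": [0, 0, 0], "fingers": 1}, {"travel": [-0.1, -1, 0], "delta_rot": [0, 0, 0], "fingers": 1}, {"travel": [-0.1, -1, 0], "delta_rot": [0, 0, 0], "fingers": 1}])

```text
clock: 8.15
tcp_pos: [0.5433, -0.0689, 0.1404]
orientation: [0.0, 0.163, 0.987, 0.0]
wrist_force: [0.0, 0.2, -0.5]
finger_gap: 0.0269
grip_force: 29.6
```

Request:
carry_out(series=[{"travel": [-0.1, -1, 0], "delta_rot": [0, 0, 0], "fingers": 1}, {"travel": [0, 0, 0], "delta_rot": [0, 0, 0], "fingers": 1}, {"travel": [0, 0, 0], "delta_rot": [0, 0, 0], "fingers": 1}])

```text
clock: 8.52
tcp_pos: [0.5408, -0.0927, 0.1402]
orientation: [-0.0, 0.163, 0.987, 0.0]
wrist_force: [-0.6, -0.2, -0.7]
finger_gap: 0.027
grip_force: 29.7
```

```bash
python3 - <<'E'
from h import *
s=env.get_state();print(s['tcp_pos'],s['orientation'])
o=[]
for n in('scene','top'):
    c=cam(n); u,v=map(int,proj(c,(.5424,-.0965,.11))); o.append(cv2.resize(c['color'][v-32:v+32,u-32:u+32,::-1],(390,390),interpolation=cv2.INTER_CUBIC)); print(u-32,v-32)
cv2.imwrite('pics/g1.png',np.hstack(o))
E
```

```text
[ 0.54082273 -0.09272734  0.14016907] [-1.68231726e-07  1.63249612e-01  9.86584766e-01  2.50614610e-04]
193 176
260 158
```

View pics/g1.png

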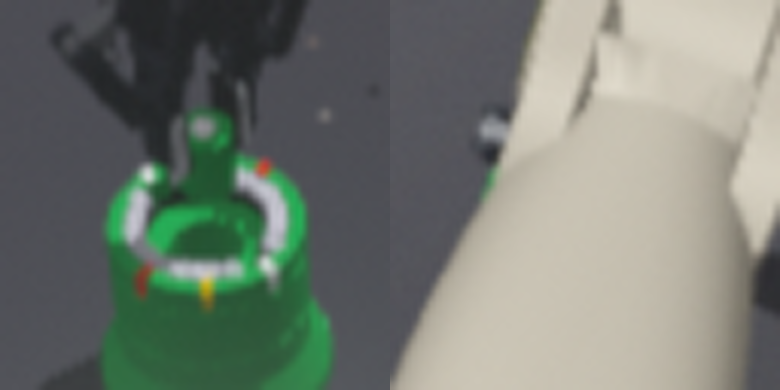

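```bash
python3 - <<'E'
from h import *
s=load('scene');u,v=193+207.5*64/390-.5,176+127.5*64/390-.5
for z in(.156,.158,.16):print(onz(s,u,v,z))
E
```

```text
[ 0.54482699 -0.09214697  0.156     ]
[ 0.54627788 -0.09390544  0.158     ]
[ 0.54772877 -0.09566392  0.16      ]
```

Request:
carry_out(series=[{"travel": [-0.08, -0.13, -0.4], "delta_rot": [0, 0, 0], "fingers": 1}, {"travel": [0, 0, -0.5], "delta_rot": [0, 0, 0], "fingers": 1}, {"travel": [0, 0, -0.5], "delta_rot": [0, 0, 0], "fingers": 1}, {"travel": [0, 0, -0.3], "delta_rot": [0, 0, 0], "fingers": 1}, {"travel": [0, 0, 0], "delta_rot": [0, 0, 0], "fingers": 1}])

```text
clock: 9.25
tcp_pos: [0.5383, -0.0961, 0.0966]
orientation: [-0.001, 0.163, 0.987, 0.0]
wrist_force: [0.0, 0.7, 0.5]
finger_gap: 0.0269
grip_force: 29.7
```

Request:
carry_out(series=[{"travel": [0, 0, 0], "delta_rot": [0, 0, 0], "fingers": 0}, {"travel": [0, 0, 0], "delta_rot": [0, 0, 0], "fingers": 0}, {"travel": [0, 0, 0], "delta_rot": [0, 0, 0], "fingers": 0}, {"travel": [0, 0, 1], "delta_rot": [0, 0, 0], "fingers": 0}, {"travel": [0, 0, 1], "delta_rot": [0, 0, 0], "fingers": -1}])

```text
clock: 9.88
tcp_pos: [0.5387, -0.0964, 0.1481]
orientation: [-0.0, 0.163, 0.987, 0.0]
wrist_force: [1.1, 0.2, 0.2]
finger_gap: 0.0597
grip_force: 0.0
```

Request:
carry_out(series=[{"travel": [-0.52, -1, 0], "delta_rot": [0, 0, -0.64], "fingers": -1}, {"travel": [-0.52, -1, 0], "delta_rot": [0, 0, -0.64], "fingers": -1}, {"travel": [-0.52, -1, 0], "delta_rot": [0, 0, -0.64], "fingers": -1}, {"travel": [-0.52, -1, 0], "delta_rot": [0, 0, -0.64], "fingers": -1}, {"travel": [-0.52, -1, 0], "delta_rot": [0, 0, -0.64], "fingers": -1}])

```text
clock: 10.5
tcp_pos: [0.4735, -0.2222, 0.1479]
orientation: [0.0, 0.319, 0.948, -0.0]
wrist_force: [-0.1, -0.2, -0.2]
finger_gap: 0.0853
grip_force: 0.0
```

Request:
carry_out(series=[{"travel": [-0.52, -1, 0], "delta_rot": [0, 0, -0.64], "fingers": -1}, {"travel": [-0.52, -1, -0.5], "delta_rot": [0, 0, -0.62], "fingers": -1}, {"travel": [0, 0, -0.9], "delta_rot": [0, 0, 0], "fingers": -1}, {"travel": [0, 0, -0.9], "delta_rot": [0, 0, 0], "fingers": -1}, {"travel": [0, 0, 0], "delta_rot": [0, 0, 0], "fingers": -1}])

```text
clock: 11.12
tcp_pos: [0.4467, -0.2705, 0.0887]
orientation: [-0.002, 0.377, 0.926, 0.001]
wrist_force: [-0.7, 0.4, -0.9]
finger_gap: 0.0858
grip_force: 0.0
```

```bash
python3 - <<'E'
from h import *
s=env.get_state();print(s['tcp_pos'],s['orientation'])
c=cam('scene');t=cam('top')
R=lambda im,u,v:cv2.resize(im['color'][v:v+52,u:u+52,::-1],(390,390),interpolation=cv2.INTER_CUBIC)
cv2.imwrite('pics/l1.png',np.hstack([R(c,202,196),R(t,266,166)]))
E
```

```text
[ 0.44665074 -0.27054831  0.08874308] [-1.60473016e-03  3.77474971e-01  9.26018255e-01  5.12765330e-04]
```

View pics/l1.png

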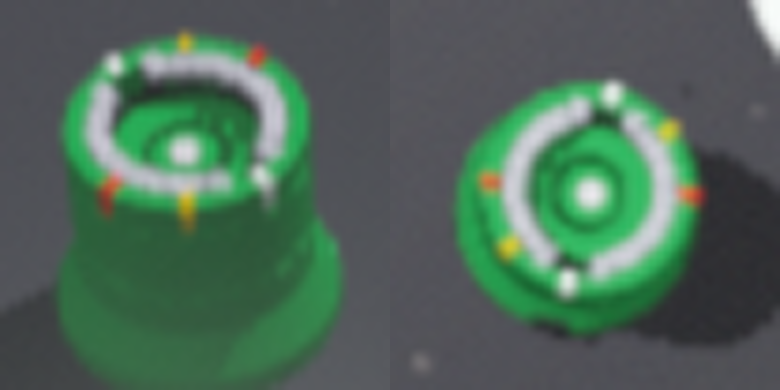

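The green pod is home in the well, with its disc centred in both views. Next I grip the lid.

Request:
carry_out(series=[{"travel": [0, -0.08, -0.85], "delta_rot": [0, 0, 0], "fingers": -1}, {"travel": [0, 0, -0.85], "delta_rot": [0, 0, 0], "fingers": -1}, {"travel": [0, 0, -0.85], "delta_rot": [0, 0, 0], "fingers": -1}, {"travel": [0, 0, 0], "delta_rot": [0, 0, 0], "fingers": -1}, {"travel": [0, 0, 0], "delta_rot": [0, 0, 0], "fingers": 1}], squeeze=90)

```text
clock: 11.85
tcp_pos: [0.4488, -0.2739, 0.0277]
orientation: [0.001, 0.377, 0.926, -0.0]
wrist_force: [0.6, -0.4, 0.4]
finger_gap: 0.0698
grip_force: 0.0
```

Request:
carry_out(series=[{"travel": [0, 0, 0], "delta_rot": [0, 0, 0], "fingers": 1}, {"travel": [0, 0, 0], "delta_rot": [0, 0, 0], "fingers": 1}, {"travel": [0, 0, 0], "delta_rot": [0, 0, 0], "fingers": 1}, {"travel": [0, 0, 0], "delta_rot": [0, 0, 0], "fingers": 1}, {"travel": [0, 0, 0], "delta_rot": [0, 0, 0], "fingers": 1}])

```text
clock: 12.48
tcp_pos: [0.4483, -0.2737, 0.0269]
orientation: [0.001, 0.377, 0.926, -0.0]
wrist_force: [-1.2, 0.1, 5.7]
finger_gap: 0.0125
grip_force: 88.7
```

Request:
carry_out(series=[{"travel": [0, 0, 1], "delta_rot": [0, 0, 0], "fingers": 1}, {"travel": [0, 0, 1], "delta_rot": [0, 0, 0], "fingers": 1}, {"travel": [0, 0, 1], "delta_rot": [0, 0, 0], "fingers": 1}, {"travel": [0.48, 0.88, 1], "delta_rot": [0, 0, 0.68], "fingers": 1}, {"travel": [0.48, 0.88, 1], "delta_rot": [0, 0, 0.68], "fingers": 1}])

```text
clock: 13.1
tcp_pos: [0.4717, -0.2288, 0.1517]
orientation: [-0.0, 0.313, 0.95, 0.0]
wrist_force: [0.7, -0.2, -0.8]
finger_gap: 0.0126
grip_force: 88.0
```

Request:
carry_out(series=[{"travel": [0.48, 0.88, 0], "delta_rot": [0, 0, 0.68], "fingers": 1}, {"travel": [0.48, 0.88, 0], "delta_rot": [0, 0, 0.68], "fingers": 1}, {"travel": [0.48, 0.88, 0], "delta_rot": [0, 0, 0.68], "fingers": 1}, {"travel": [0.48, 0.88, 0], "delta_rot": [0, 0, 0.68], "fingers": 1}, {"travel": [0.48, 0.88, 0], "delta_rot": [0, 0, 0.68], "fingers": 1}])

```text
clock: 13.72
tcp_pos: [0.5319, -0.1184, 0.1508]
orientation: [-0.001, 0.147, 0.989, 0.0]
wrist_force: [0.0, -0.1, -0.4]
finger_gap: 0.0124
grip_force: 88.0
```

Request:
carry_out(series=[{"travel": [0.48, 0.88, 0], "delta_rot": [0, 0, 0.68], "fingers": 1}, {"travel": [0, 0, 0], "delta_rot": [0, 0, 0], "fingers": 1}, {"travel": [0, 0, 0], "delta_rot": [0, 0, 0], "fingers": 1}, {"travel": [0, 0, 0], "delta_rot": [0, 0, 0], "fingers": 1}])

```text
clock: 14.22
tcp_pos: [0.5435, -0.098, 0.1512]
orientation: [-0.0, 0.115, 0.993, 0.0]
wrist_force: [0.4, 0.4, -1.3]
finger_gap: 0.0123
grip_force: 88.0
```

```bash
python3 - <<'E'
from h import *
s=env.get_state();print(s['tcp_pos'],s['orientation'],2*np.arctan2(s['orientation'][2],s['orientation'][1])-np.pi)
c=cam('scene'); u,v=map(int,proj(c,(.5424,-.0965,.13)));print(u-25,v-25)
cv2.imwrite('pics/k1.png',cv2.resize(c['color'][v-25:v+30,u-25:u+25,::-1],(500,550),interpolation=cv2.INTER_CUBIC))
E
```

```text
[ 0.54346242 -0.09796792  0.15115767] [-2.31903038e-04  1.15350462e-01  9.93324830e-01  8.32637179e-06] -0.2312156253466724
200 178
```

View pics/k1.png

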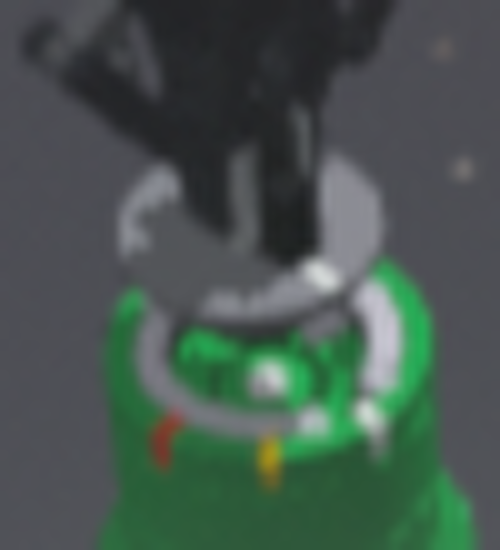

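The lid is held above the mill. Its flange outline runs from u=119 to 384 with its lowest edge at v≈318, and its white line is at (322,274) in crop pixels (10x).

```bash
python3 - <<'E'
from h import *
from scipy.optimize import least_squares
c=load('scene'); tz=.1512-.0269
a=np.linspace(0,2*np.pi,181)
f=lambda p:np.array([200+(p[0]+.5)/10-.5,178+(p[1]+.5)/10-.5])
L,R,B,W=f((119,0))[0],f((384,0))[0],f((0,318))[1],f((322,274))
def out(x,y):
    P=np.array([proj(c,(x+.038*np.cos(q),y+.038*np.sin(q),z)) for q in a for z in(tz+.014,tz+.022)])
    return P
def r(p):
    P=out(*p); w=proj(c,(p[0]+.0315*np.cos(-.231),p[1]+.0315*np.sin(-.231),tz+.022))
    return [P[:,0].min()-L,P[:,0].max()-R,P[:,1].max()-B,w[0]-W[0],w[1]-W[1]]
s=least_squares(r,[.543,-.097],diff_step=1e-3); print(s.x,np.round(s.fun,2))
E
```

```text
[ 0.53932415 -0.0949457 ] [-0.25  0.15  0.7   0.1  -0.73]
```

Request:
carry_out(series=[{"travel": [0.08, 0, -0.4], "delta_rot": [0, 0, 0], "fingers": 1}, {"travel": [0, 0, -0.4], "delta_rot": [0, 0, 0], "fingers": 1}, {"travel": [0, 0, -0.2], "delta_rot": [0, 0, 0], "fingers": 1}, {"travel": [0, 0, -0.1], "delta_rot": [0, 0, 0], "fingers": 1}, {"travel": [0, 0, 0], "delta_rot": [0, 0, 0], "fingers": 1}])

```text
clock: 14.9
tcp_pos: [0.5458, -0.0973, 0.1236]
orientation: [-0.0, 0.115, 0.993, 0.0]
wrist_force: [0.7, 0.7, -0.5]
finger_gap: 0.0122
grip_force: 88.0
```

Request:
carry_out(series=[{"travel": [0, 0, -0.1], "delta_rot": [0, 0, 0], "fingers": 1}, {"travel": [0, 0, -0.1], "delta_rot": [0, 0, 0], "fingers": 1}, {"travel": [0, 0, 0], "delta_rot": [0, 0, 0], "fingers": 1}])

```text
clock: 15.28
tcp_pos: [0.5458, -0.0972, 0.1186]
orientation: [-0.0, 0.115, 0.993, 0.0]
wrist_force: [0.3, -0.4, -1.1]
finger_gap: 0.0123
grip_force: 88.0
```

Request:
carry_out(series=[{"travel": [0, 0, -0.1], "delta_rot": [0, 0, 0], "fingers": 1}, {"travel": [0, 0, -0.1], "delta_rot": [0, 0, 0], "fingers": 1}, {"travel": [0, 0, -0.04], "delta_rot": [0, 0, 0], "fingers": 1}, {"travel": [0, 0, 0], "delta_rot": [0, 0, 0], "fingers": 1}])

```text
clock: 15.78
tcp_pos: [0.5458, -0.0973, 0.113]
orientation: [-0.0, 0.115, 0.993, 0.0]
wrist_force: [-1.8, 0.7, 0.3]
finger_gap: 0.0125
grip_force: 88.2
```

Request:
carry_out(series=[{"travel": [0, 0, -0.04], "delta_rot": [0, 0, 0], "fingers": 1}, {"travel": [0, 0, 0], "delta_rot": [0, 0, 0], "fingers": 1}, {"travel": [0, 0, 0], "delta_rot": [0, 0, 0], "fingers": 1}])

```text
clock: 16.15
tcp_pos: [0.5458, -0.0973, 0.1129]
orientation: [0.0, 0.115, 0.993, -0.0]
wrist_force: [-3.9, -0.0, 9.3]
finger_gap: 0.0121
grip_force: 89.4
```

Request:
carry_out(series=[{"travel": [-0.04, 0, 0.02], "delta_rot": [0, 0, -0.4], "fingers": 1}, {"travel": [-0.02, -0.01, 0], "delta_rot": [0, 0, -0.8], "fingers": 1}, {"travel": [-0.02, -0.01, 0], "delta_rot": [0, 0, -0.8], "fingers": 1}, {"travel": [0, 0, 0], "delta_rot": [0, 0, 0], "fingers": 1}])

```text
clock: 16.65
tcp_pos: [0.5451, -0.0976, 0.113]
orientation: [0.001, 0.213, 0.977, 0.001]
wrist_force: [2.0, 2.9, 3.3]
finger_gap: 0.012
grip_force: 88.5
```

```bash
cat > st.py <<'E'
from h import *
s=env.get_state();q=s['orientation'];print(s['clock'],s['tcp_pos'].round(4),2*np.arctan2(q[2],q[1])-np.pi,s['wrist_force'].round(1),s['ft_torque'].round(2),s['joint_pos'].round(2))
E
python3 st.py
```

```text
16.65 [ 0.5451 -0.0976  0.113 ] -0.428635478356417 [2.  2.9 3.3] [ 0.51 -0.4   0.02] [-0.32  0.33 -0.22  1.01  0.    0.11]
```

Request:
carry_out(series=[{"travel": [-0.01, -0.01, 0], "delta_rot": [0, 0, -0.8], "fingers": 1}, {"travel": [-0.01, -0.01, 0], "delta_rot": [0, 0, -0.8], "fingers": 1}, {"travel": [-0.01, -0.01, 0], "delta_rot": [0, 0, -0.8], "fingers": 1}, {"travel": [0, 0, 0], "delta_rot": [0, 0, -0.8], "fingers": 1}, {"travel": [0, 0, 0], "delta_rot": [0, 0, -0.8], "fingers": 1}])

```text
clock: 17.27
tcp_pos: [0.5446, -0.0985, 0.113]
orientation: [0.001, 0.403, 0.915, 0.001]
wrist_force: [2.4, 1.5, 2.3]
finger_gap: 0.0123
grip_force: 88.5
```

Request:
carry_out(series=[{"travel": [0, 0, 0], "delta_rot": [0, 0, -0.8], "fingers": 1}, {"travel": [0, 0, 0], "delta_rot": [0, 0, -0.8], "fingers": 1}, {"travel": [0, 0, 0], "delta_rot": [0, 0, 0], "fingers": 1}, {"travel": [0, 0, 0], "delta_rot": [0, 0, 0], "fingers": 1}])

```text
clock: 17.77
tcp_pos: [0.5441, -0.0988, 0.1129]
orientation: [0.001, 0.474, 0.88, 0.0]
wrist_force: [3.1, -0.1, 5.6]
finger_gap: 0.0121
grip_force: 88.8
```

```bash
python3 st.py; python3 - <<'E'
from h import *
c=cam('scene')
cv2.imwrite('pics/f1.png',cv2.resize(c['color'][190:250,195:265,::-1],(700,600),interpolation=cv2.INTER_CUBIC))
E
```

```text
17.775 [ 0.5441 -0.0988  0.1129] -0.9877681034488774 [ 3.1 -0.1  5.6] [ 0.1  -0.57  0.12] [-0.32  0.33 -0.23  1.01  0.    0.66]
```

View pics/f1.png

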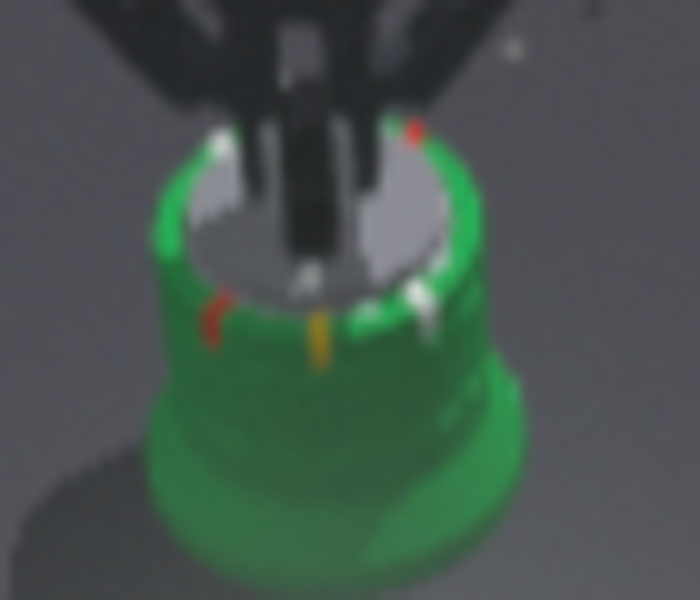

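The lid sits flush on the rim, and its white line at (308,275) points just past the yellow mark at (320,335). The lid is turned 0.76 rad, so the collar should be at about 0.68.

```bash
python3 -c "
from workcell import env
print(env.hand_in())"
```

```text
the job is handed in; nothing more can be done
None
```

I handed the job in with the green pod in the mill's well, the orange pod standing in the pot, and the lid home and still gripped with the collar at about 0.68 rad (worked out from the wrist turn and the 0.08 rad play); the hand-in returned no verdict.

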